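Lock the fan box cover with the quarter-turn key

ROBOT

A 6-joint arm with a two-finger parallel gripper is mounted at the origin on a cart in front of the work surface, level with it; the furniture and walls round the work are solid. World frame = base frame: x ahead of the robot, y to its left, z up, the work surface at z = 0. Lengths are in m, angles in rad, forces in N, time in s.
With the tool pointing down it reaches from about 0.35 to 0.775 m from the base axis. Payload 5.5 kg.
Tool frame: the origin (TCP) lies between the finger pads; the fingertips stand 17 mm ahead of it and the grasp point (between the pads) lies 2 mm behind it (env.finger_overhang is the distance from the TCP to the fingertips, in m); z points along the fingers, y is the line along which they close (so a half turn about z gives the same grasp; the last joint's range is limited). The gripper opens to 85 mm and grips with 20 to 120 N. Pads are 22 mm wide; open, the fingers measure 114 mm over their backs; the gripper's body (76 mm by 85 mm) begins 54 mm behind the grasp point. The pads swing forward as they close: fully open they stand 13 mm farther back than shut.
Start: joints at [1.114, 0.313, 0.046, 1.304, 0, 1.431], TCP at [0.179, 0.546, 0.248] pointing down, gripper open.
Joint ranges: [-2.76, 2.76], [-0.86, 1.69], [-1.03, 1.26], [-2.2, 2.34], [-1.47, 1.5], [-3.14, 3.14]. Speed limits (rad/s): [2.57, 2.57, 3.14, 3.14, 3.14, 3.14].

INTERFACE

Orientations are given as a unit quaternion [w, x, y, z].
In Python, from workcell import env gives the robot as it stands. The module is installed in compiled form; this text tells all that it offers.
- The arm moves only by the shell command python3 -m pendant 'ROWS' [FORCE]. ROWS is JSON, a list of rows, each a list of 5 numbers: the gripper's target within -1 to 1 (fully open at 1, half-way at 0, shut at -1), then the shift along the tool's x, y, z in m, then the turn about the tool's z in rad. A call has 1 to 8 rows; each row shifts and turns the commanded pose from where the row before left it, along the tool's axes as they then stand; what a row does not reach is not made up. A row lasts 1/8 s, in which the tool goes at most 62.5 mm and 10.7 degrees, less where a joint would pass 70% of its speed; a pose out of reach is approached as far as the arm can. A call with a gripper value outside its range is refused whole. The fingers move at their own pace and stop on an object; FORCE is the grip in N (left out, the last holds). Time passes only in rows, so rows that do not move let the fingers close. It gives the time, the measured TCP pose, the force, the opening and the grip force at its end, in the units of the state.
- env.get_state(): the state, without advancing time (a new reading comes with each control period).
- env.read_camera(name): name is "side" or "top" or "wrist"; returns the picture (420x560x3 uint8, red, green, blue); there is no depth.
- env.calibration(name): a dict with "K" (3x3 intrinsics, pixels), "T" (4x4, takes a point from camera to world coordinates); the wrist camera has in their place "tool_from_camera" (4x4, takes a point from camera to tool coordinates, whose origin is the TCP and whose axes are the flange's). Camera axes: x right, y down, z forward; pixel columns grow to the right and rows downward; lengths in m; the calibration is good to about 2 mm. A picture is of the moment at which its call begins: read the wrist's pose just before it. calibration takes no time and is no camera call.
- env.hand_in(): hands the job in; it is judged then, once.
Trained networks look in the newest picture that a camera, given by its name, has taken for a name from the list of things; names that differ only in an ending like _2 or _b are one class to them, and where a whole thing is asked for, a point or a joint stands for the part that bears it (a point fixed in the world has none). Each returns a list of dicts, best first, with "score" (0 to 1); they miss things now and then, are a little off and sometimes report something else, mostly with a low value. They report only what shows in the picture. A call takes as long as a camera call. They do not tell look-alikes from the thing itself.
- env.recognise(camera, label): "centre" ([column, row] in pixels, amid what is visible of it).
The state is a dict: "clock": time; "joint_pos": joint angles; "qvel": joint speeds; "tau": joint torques, N m; "tcp_pos": TCP position; "orientation": TCP orientation; "wrist_force": force on the tool from outside, world axes, zero at the start; "ft_torque": the same for the moment, N m; "finger_gap": finger opening in m; "grip_force": force on a finger pad.
Only numpy, scipy, OpenCV 4.12 (cv2) and the standard library are available. Lean on these libraries where they do the work, as an engineer would, in place of code of your own. Each camera call takes 0.05 s, during which the arm holds its last target. There are 200 camera calls.

TASK

The cover of the grey extractor fan box is still loose at one stud, the slotted one standing proud with its red band showing. Take the yellow-handled key from its wooden stand, set the blade in that slot, press the stud in until it feels solid (never with more than 20 N) and turn it clockwise, seen from above, about a quarter turn to its stop, without forcing it, so that it snaps into its catch as you ease off. Then put the key back upright in its stand, and leave the paint pot, the figure and the tweezers alone.

Things in the scene. Friction and masses are not known exactly. Their poses are not given: they have to be found in the camera images.
- fan_box: grey extractor fan box, aluminium cover, fixed to the desk, 130 (x) x 190 (y) x 60 mm high; origin under its centre. The free stud's vertical axis is at x = 0, y = +58 mm of the box (white marks: its open slot direction, green marks: very roughly the locked one). A second stud at y = -58 mm is already locked, 1.5 mm above the cover, and cannot move.
- slot (a point): centre of the floor of the free stud's slot, moving with the stud; x along the slot, z up. The round head, 26 mm across, has its top 5 mm above this point (6 mm above the cover while free) and goes down through a 31 mm hole. Slot 17 mm long, 4.5 mm wide, 5 mm deep, closed at both ends, mouth widened by a 45 degree chamfer of 1.5 mm.
- stud_press (a joint): press of the free stud in m, 0 = free. Spring: 2.5 N, plus 0.4 N a mm. Inside, a pin must be pressed under a ledge before the stud can turn, at 8 to 14 mm; 1.5 mm deeper it meets a hard floor. The depth differs from start to start and is not measured: press until it feels solid. Once caught and let go, the stud is back up 7 mm from where it cleared the ledge: 1 to 7 mm down.
- stud_turn (a joint): turn of the free stud in rad, clockwise from above positive; starts between -0.1 and 0.1. Unpressed it is blocked within 0.85. Pressed, it turns (under 0.1 N m) to a hard stop somewhere between 1.09 and 1.80, different from start to start (over 0.15 N m there is forcing it); in the last 0.09 rad before the stop lies the catch, into which the spring lifts the stud when the press is eased.
- key: loose flat-blade key, about 90 g, upright in its stand. Origin: middle of the blade's bottom edge; z up along the key. Blade 15 mm wide along x, 3 mm thick along y, 9 mm high, foot tapered; then a 12 mm round shank to 38 mm, a 32 mm collar to 43 mm and a yellow handle to 90 mm, 32 mm along x, 20 mm between its flat sides (facing +y and -y), the place to grip. A half turn about z changes nothing.
- key_stand: wooden block, fixed to the desk, 60 x 60 x 50 mm high, origin under its centre; in the middle of its top a round hole 21 mm across, 44 mm deep. The key hangs in it by its collar, its blade's edge 12 mm above the desk.
- paint_pot: loose black paint pot with a yellow line, 34 mm across, 36 mm high, standing on the cover of the fan box; origin under its centre. Leave it alone.
- figure: loose painted figure on a round base, 33 mm across, 51 mm high, standing on the desk; origin under its centre. Leave it alone.
- tweezers: loose metal tweezers, 12 x 115 x 8 mm, lying on the desk, long along their y; origin under their centre. Leave them alone.
There are look-alikes about, which are no part of the job. Of the things that look like the fan_box, the larger one is meant.

How it is judged:
On the way, in this order (a step that is already met when the one before it is completed fails the run):
1. the key's blade is seated in the stud's slot, before the stud has been turned (distance between key and slot below 0.0035 m and angle between the x axis of key and the x axis of slot, either way round below 0.25 rad and value of joint stud_turn below 0.5 rad), for 0.1 s.
2. the stud has been pressed and turned past its ledge with the key in its slot (distance between key and slot below 0.005 m and value of joint stud_turn above 0.9 rad), for 0.1 s.
At the end, for the whole second after the job is handed in: The stud is turned over 0.9 rad clockwise and rests by itself in its catch (0.5 to 7.5 mm down; deeper means hung under the ledge). The key stands at rest in its stand, collar down (edge 10 to 14.5 mm above the desk), within 0.1 rad of upright and 6 mm of the stand's axis (value of joint stud_turn above 0.9 rad and value of joint stud_press between 0.0005 and 0.0075 m and horizontal distance between key and key_stand below 0.006 m and height (world z) of key between 0.01 and 0.0145 m and angle between key's own z axis and vertical below 0.1 rad and linear speed of key below 0.02 m/s); the robot touches nothing.
It fails at once if the key presses down on the floor of the stud's slot with more than 20 N (contact force between key and stud_turn_c6 above 20 N).
It fails at once if the key is forced (against the stop, or on the box): its contact forces on the fan box and stud add up to more than 55 N (contact force between key and fan_box above 55 N).
It fails at once if the paint pot is moved more than 15 mm or tipped (distance of paint_pot from where it was at the start of the episode above 0.015 m or angle between paint_pot's own z axis and vertical above 0.3 rad).
It fails at once if the figure is moved more than 15 mm or tipped (distance of figure from where it was at the start of the episode above 0.015 m or angle between figure's own z axis and vertical above 0.3 rad).
It fails at once if the tweezers are moved more than 15 mm (distance of tweezers from where it was at the start of the episode above 0.015 m).
It also fails if it takes over 72 s, if anything falls off the work surface, if the arm or the gripper's body presses on something with over 40 N, if the wrist force passes 120 N, or if a joint passes its speed limit or range.

## Working session

There is one attempt and no reset: what is moved stays moved. The work goes in short steps, Python scripts to look and compute and a shell command to move; the robot and the scene stay as the last step left them, time stands still between calls to the robot, and variables do not carry over. Pictures are saved under pics/ and viewed, at most 10 in all, crops included, and the job is handed in when it is done.

```bash
mkdir -p pics
cat > h.py <<'E'
import numpy as np, cv2
from workcell import env
from scipy.spatial.transform import Rotation as R
def cam(n):
    c=env.calibration(n); K=np.array(c["K"])
    if "T" in c: return K,np.array(c["T"])
    s=env.get_state(); q=s["orientation"]; M=np.eye(4); M[:3,:3]=R.from_quat([q[1],q[2],q[3],q[0]]).as_matrix(); M[:3,3]=s["tcp_pos"]
    return K,M@np.array(c["tool_from_camera"])
def atz(KT,px,z):
    K,T=KT; d=T[:3,:3]@np.linalg.solve(K,[px[0],px[1],1]); o=T[:3,3]; return o+d*(z-o[2])/d[2]
def proj(KT,p):
    K,T=KT; q=K@(T[:3,:3].T@(np.array(p)-T[:3,3])); return q[:2]/q[2]
def shot(n,f=None):
    KT=cam(n); im=np.array(env.read_camera(n)); 
    if f: cv2.imwrite("pics/"+f+".png",im[:,:,::-1])
    return KT,im
E
python3 - <<'E'
from h import *
for n in ["top","side","wrist"]:
    KT,im=shot(n,n+"0")
    print(n,KT[1].round(3).tolist(),KT[0].round(0).tolist())
    if n=="side": continue
    for l,z in [("fan_box",.06),("slot",.061),("key",.1),("key_stand",.05),("paint_pot",.09),("figure",.03),("tweezers",.005)]:
        r=env.recognise(n,l)
        print(l,[(np.round(x["score"],2),np.round(x["centre"]),atz(KT,x["centre"],z).round(3)) for x in r[:3]])
print(env.get_state())
E
```

```text
top [[0.003, -0.996, 0.085, 0.462], [-1.0, -0.004, -0.006, -0.081], [0.006, -0.085, -0.996, 1.05], [0.0, 0.0, 0.0, 1.0]] [[413.0, 0.0, 282.0], [0.0, 413.0, 204.0], [0.0, 0.0, 1.0]]
fan_box [(np.float64(0.76), array([297., 199.]), array([ 0.559, -0.124,  0.06 ])), (np.float64(0.73), array([395., 176.]), array([ 0.617, -0.361,  0.06 ]))]
slot [(np.float64(0.55), array([380., 166.]), array([ 0.64 , -0.325,  0.061])), (np.float64(0.54), array([276., 202.]), array([ 0.552, -0.073,  0.061]))]
key [(np.float64(0.72), array([177., 211.]), array([0.526, 0.154, 0.1  ]))]
key_stand [(np.float64(0.86), array([188., 216.]), array([0.517, 0.14 , 0.05 ]))]
paint_pot [(np.float64(0.5), array([298., 184.]), array([ 0.591, -0.124,  0.09 ]))]
figure [(np.float64(0.63), array([187., 153.]), array([0.677, 0.149, 0.03 ]))]
tweezers [(np.float64(0.37), array([269., 257.]), array([ 0.417, -0.057,  0.005]))]
side [[-0.977, -0.063, 0.204, 0.35], [-0.212, 0.394, -0.894, 0.83], [-0.024, -0.917, -0.398, 0.491], [0.0, 0.0, 0.0, 1.0]] [[510.0, 0.0, 286.0], [0.0, 510.0, 205.0], [0.0, 0.0, 1.0]]
wrist [[0.311, 0.905
[... 247 characters left out ...]
5, 'joint_pos': array([1.11438220e+00, 3.13216667e-01, 4.61335071e-02, 1.30357128e+00,
       3.65592442e-06, 1.43120425e+00]), 'qvel': array([-5.28703734e-04, -6.28884797e-05, -5.99317282e-04,  1.01778073e-03,
       -4.69829924e-04, -2.20432350e-03]), 'tau': array([ 1.68820436e-03, -4.80424476e+01,  2.98806345e+01, -7.09549045e-05,
       -7.51752964e-05, -7.77118146e-06]), 'tcp_pos': array([0.17917414, 0.54644229, 0.24832742]), 'orientation': array([1.90819795e-05, 1.57749328e-01, 9.87479187e-01, 6.83517839e-05]), 'wrist_force': array([ 0.06940986, -0.58857836,  1.28418831]), 'ft_torque': array([ 0.01203566,  0.0241372 , -0.01994509]), 'grip_force': 0.0, 'finger_gap': 0.08512109420163137}
```

View pics/top0.png

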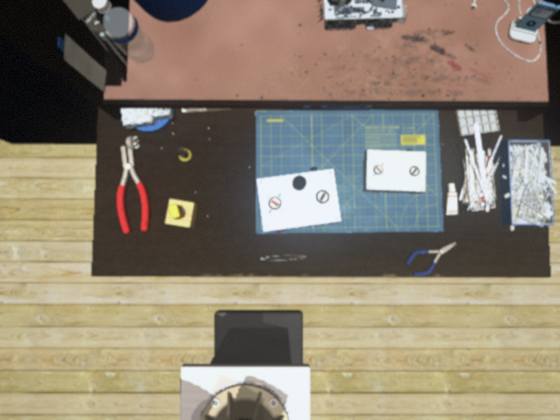

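The larger box is centred near (298,200), with its free stud at about (275,203) and the pot at (299,183). The key and stand are near (180,213), and the tweezers at (283,258). Next I move the wrist camera over the key.

```bash
python3 -m pendant '[[1,-0.046,-0.0275,0,0],[1,-0.046,-0.0275,0,0],[1,-0.046,-0.0275,0,0],[1,-0.046,-0.0275,0,0],[1,-0.046,-0.0275,0,0],[1,-0.046,-0.0275,0,0],[1,-0.046,-0.0275,0,0],[1,-0.046,-0.0275,0,0]]'
python3 -m pendant '[[1,-0.046,-0.0275,0,0],[1,-0.03,-0.018,0,0],[1,0,0,0,0],[1,0,0,0,0]]'
python3 - <<'E'
from h import *
KT,im=shot("wrist","w1")
for l,z in [("key",.1),("key_stand",.05)]:
    print(l,[(np.round(x["score"],2),np.round(x["centre"]),atz(KT,x["centre"],z).round(3)) for x in env.recognise("wrist",l)[:3]])
print(proj(KT,[.53,.15,.1]))
E
```

```text
clock: 1.85
tcp_pos: [0.4614, 0.2213, 0.2486]
orientation: [0.0, 0.158, 0.987, 0.0]
wrist_force: [0.3, 1.5, 1.7]
finger_gap: 0.0854
grip_force: 0.0
clock: 2.35
tcp_pos: [0.5179, 0.156, 0.2482]
orientation: [-0.0, 0.158, 0.987, 0.0]
wrist_force: [0.0, 0.2, 0.4]
finger_gap: 0.0854
grip_force: 0.0
key [(np.float64(0.57), array([297., 207.]), array([0.522, 0.161, 0.1  ]))]
key_stand [(np.float64(0.68), array([ 76., 331.]), array([ 0.603, -0.145,  0.05 ])), (np.float64(0.63), array([291., 184.]), array([0.511, 0.16 , 0.05 ]))]
[287.62016339 218.00122852]
```

View pics/w1.png

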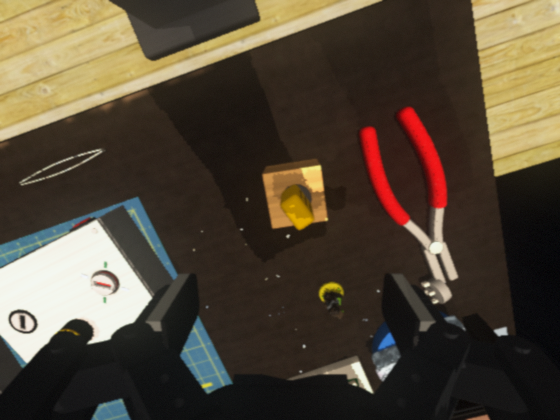

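The key handle is at (297,207) in its stand (293,193), the figure at (330,295), and the free stud with its red band at (105,282). I'll zoom in on both.

Run:
```python
from h import *
im=cv2.imread("pics/w1.png")
a=cv2.resize(im[150:240,250:340],(540,540)[:2],interpolation=cv2.INTER_CUBIC)[:, :400]
b=cv2.resize(im[255:315,75:135],(400,400),interpolation=cv2.INTER_CUBIC)
c=np.zeros((540,800,3),np.uint8); c[:,:400]=a; c[:400,400:]=b
cv2.imwrite("pics/c1.png",c)
hsv=cv2.cvtColor(im,cv2.COLOR_BGR2HSV)[150:240,250:340]
KT=cam("wrist")
for vmin in (60,120,160,200):
    m=cv2.inRange(hsv,(18,180,vmin),(32,255,255)); ct=max(cv2.findContours(m,0,2)[0],key=cv2.contourArea)
    r=cv2.minAreaRect(ct); print(vmin,r, cv2.boxPoints(r).round(0).tolist())
```

```text
60 ((46.52432632446289, 57.345947265625), (42.78948974609375, 26.908857345581055), 53.97262954711914) [[23.0, 48.0], [45.0, 32.0], [70.0, 67.0], [48.0, 83.0]]
120 ((47.52000427246094, 60.36000061035156), (36.000003814697266, 24.800003051757812), 53.130104064941406) [[27.0, 53.0], [47.0, 39.0], [68.0, 67.0], [48.0, 82.0]]
160 ((46.983795166015625, 62.855751037597656), (33.09247970581055, 20.692861557006836), 49.89909744262695) [[28.0, 57.0], [44.0, 44.0], [66.0, 69.0], [50.0, 82.0]]
200 ((48.192176818847656, 70.68505859375), (24.040964126586914, 12.169620513916016), 17.35402488708496) [[35.0, 73.0], [39.0, 61.0], [61.0, 68.0], [58.0, 80.0]]
```

View pics/c1.png

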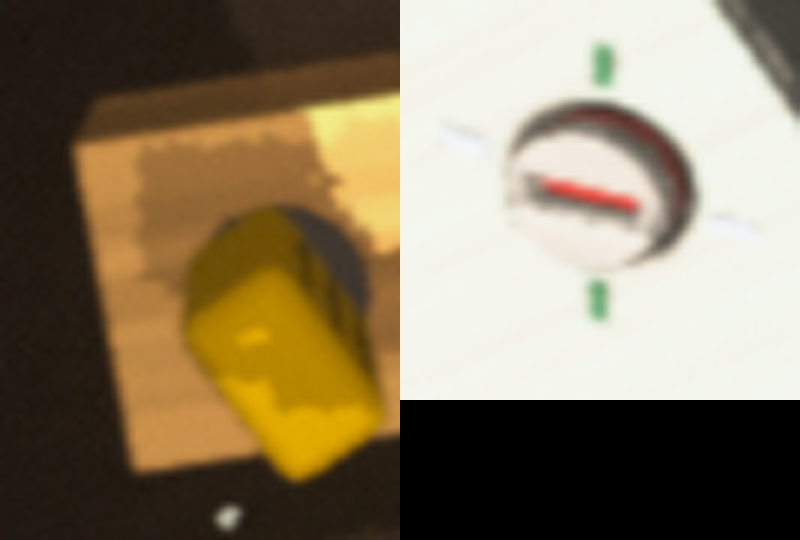

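The handle's top-face corners (crop) are (188,330), (278,265), (382,420) and (298,482). The slot's white marks are at (463,140) and (737,225), and the red slot floor runs from (543,185) to (638,208).

Run:
```python
from h import *
KT=cam("wrist")
P=[atz(KT,(250+x/6,150+y/6),.102) for x,y in [(188,330),(278,265),(382,420),(298,482)]]
print("key c",np.mean(P,0)); d=P[2]-P[1]+P[3]-P[0]; print("long dir",np.degrees(np.arctan2(d[1],d[0])),np.linalg.norm(d)/2, np.linalg.norm(P[1]-P[0]))
S=[atz(KT,(75+(x-400)/6.667,255+y/6.667),z) for x,y,z in [(463,140,.06),(737,225,.06),(543,185,.062),(638,208,.062),(603,65,.06),(598,300,.06)]]
for i in (0,2,4): d=S[i+1]-S[i]; print((S[i]+S[i+1])/2,np.degrees(np.arctan2(d[1],d[0])),np.linalg.norm(d))
s=env.get_state(); print(s["joint_pos"],KT[1].round(3))
```

```text
key c [0.52720822 0.16128929 0.102     ]
long dir 15.917634781279023 0.02899397924905306 0.016590208150813624
[ 0.55157902 -0.07046083  0.06      ] 51.51628538137964 0.04580041435131656
[ 0.55266512 -0.07173144  0.062     ] 55.922753305820805 0.015634162063859102
[ 0.55188319 -0.07071646  0.06      ] -29.14087525867613 0.045146470574317914
[ 1.45470610e-01  2.46602969e-01 -4.34964369e-02  1.28076448e+00
  2.50087507e-04  4.60665003e-01] [[ 0.309  0.905  0.292  0.443]
 [ 0.951 -0.294 -0.094  0.181]
 [ 0.     0.307 -0.952  0.374]
 [ 0.     0.     0.     1.   ]]
```

```bash
python3 -m pendant '[[1,-0.007,0.008,0.02,-0.149],[1,0,0,0.02,-0.149],[1,0,0,0.02,-0.149],[1,0,0,0.028,-0.149],[1,0,0,0,0],[1,0,0,0,0]]'
python3 - <<'E'
from h import *
KT,im=shot("wrist","w2")
p=proj(KT,[.527,.161,.102]); print(p, proj(KT,[.527,.161,.05]))
x,y=(p-60).astype(int)
cv2.imwrite("pics/c2.png",cv2.resize(im[y:y+100,x:x+120,::-1],(720,600),interpolation=cv2.INTER_CUBIC)); print(x,y)
s=env.get_state(); print(s["joint_pos"],s["tcp_pos"],KT[1].round(3))
E
```

```text
clock: 3.25
tcp_pos: [0.5276, 0.1619, 0.1613]
orientation: [0.001, -0.138, 0.99, 0.0]
wrist_force: [-0.1, 1.2, 1.4]
finger_gap: 0.0854
grip_force: 0.0
[289.03528424 241.15420916] [289.19977777 215.42753433]
229 181
[ 1.51895258e-01  3.08443614e-01 -1.76804402e-01  1.08351410e+00
  9.84150322e-05 -1.26101793e-01] [0.52802562 0.1617872  0.16171074] [[-0.275  0.915  0.296  0.452]
 [ 0.961  0.262  0.085  0.14 ]
 [ 0.     0.308 -0.951  0.287]
 [ 0.     0.     0.     1.   ]]
```

View pics/c2.png

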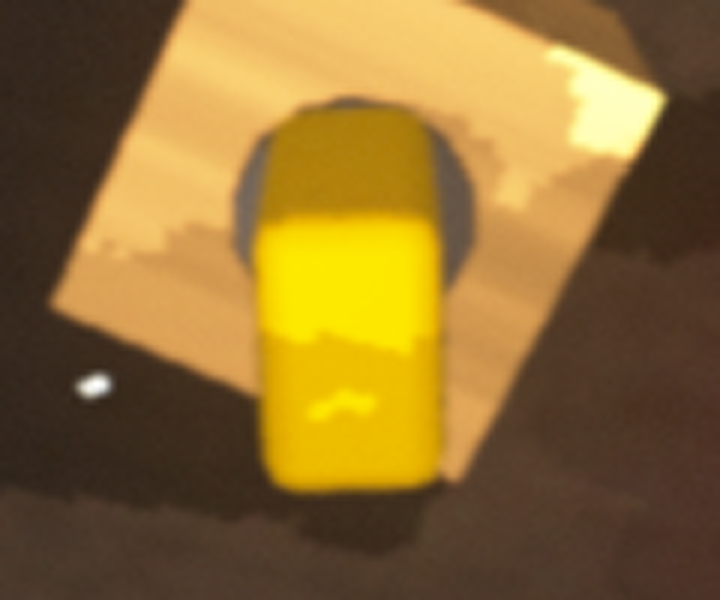

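The handle's top face spans (258,215) to (440,490) in the crop, so it is aligned with the tool, and it sits centred in the stand. I'll descend and grip.

```bash
python3 -m pendant '[[1,0.002,-0.0015,0.02,0],[1,0,0,0.023,0],[1,0,0,0.02,0],[1,0,0,0.02,0],[1,0,0,0,0],[-1,0,0,0,0],[-1,0,0,0,0],[-1,0,0,0,0]]' 80
python3 -m pendant '[[-1,0,0,0,0],[-1,0,0,0,0],[-1,0,0,0,0],[-1,0,0,0,0]]'
```

```text
clock: 4.3
tcp_pos: [0.5266, 0.1594, 0.0782]
orientation: [0.001, -0.139, 0.99, 0.0]
wrist_force: [-0.7, -0.7, 0.6]
finger_gap: 0.032
grip_force: 0.0
clock: 4.8
tcp_pos: [0.5265, 0.1594, 0.078]
orientation: [0.001, -0.139, 0.99, 0.0]
wrist_force: [-0.8, 0.1, 4.8]
finger_gap: 0.019
grip_force: 78.1
```

```bash
python3 -m pendant '[[-1,0,0,-0.01,0],[-1,0,0,-0.02,0],[-1,0,0,-0.025,0],[-1,0,0,-0.025,0],[-1,0.006,-0.038,0,0],[-1,0.006,-0.038,0,0],[-1,0.006,-0.038,0,0],[-1,0.006,-0.038,0,0]]'
python3 -m pendant '[[-1,0.007,-0.039,0,0],[-1,0.007,-0.039,0,0],[-1,0,0,0,-0.14],[-1,0,0,0,-0.14],[-1,0,0,0,-0.14],[-1,0,0,0,-0.14],[-1,0,0,0,-0.14],[-1,0,0,0,0]]'
python3 -m pendant '[[-1,0,0,0,0],[-1,0,0,0,0],[-1,0,0,0,0]]'
python3 - <<'E'
from h import *
KT,im=shot("wrist","w3")
s=env.get_state(); print(s["joint_pos"],s["tcp_pos"],KT[1].round(3),s["wrist_force"],s["ft_torque"])
p=s["tcp_pos"]; print(proj(KT,[.5525,-.0715,.062]), proj(KT,p-[0,0,.066]))
x,y=(proj(KT,[.5525,-.0715,.062])-[60,50]).astype(int);print(x,y)
cv2.imwrite("pics/c3.png",cv2.resize(im[y:y+100,x:x+120,::-1],(720,600),interpolation=cv2.INTER_CUBIC))
E
```

```text
clock: 5.8
tcp_pos: [0.5446, 0.0054, 0.1574]
orientation: [-0.0, -0.139, 0.99, 0.0]
wrist_force: [1.6, -0.3, -1.1]
finger_gap: 0.019
grip_force: 78.1
clock: 6.8
tcp_pos: [0.5525, -0.0723, 0.1573]
orientation: [-0.0, -0.47, 0.883, 0.0]
wrist_force: [-0.9, -0.5, -0.7]
finger_gap: 0.0194
grip_force: 77.9
clock: 7.18
tcp_pos: [0.5528, -0.0723, 0.1573]
orientation: [0.0, -0.47, 0.883, 0.0]
wrist_force: [0.1, -0.4, -1.5]
finger_gap: 0.0192
grip_force: 77.9
[-2.74099984e-01  3.22690016e-01 -1.68124924e-01  1.08006584e+00
  8.48388829e-05 -1.25284007e+00] [ 0.55281875 -0.0723128   0.15725872] [[-0.83   0.531  0.171  0.509]
 [ 0.557  0.79   0.255 -0.138]
 [ 0.001  0.307 -0.952  0.283]
 [ 0.     0.     0.     1.   ]] [-0.16799931  0.18500457 -0.93295324] [-0.04916396 -0.02329117 -0.02843295]
[291.33549995 224.22522496] [290.43647631 238.66661645]
231 174
```

View pics/c3.png

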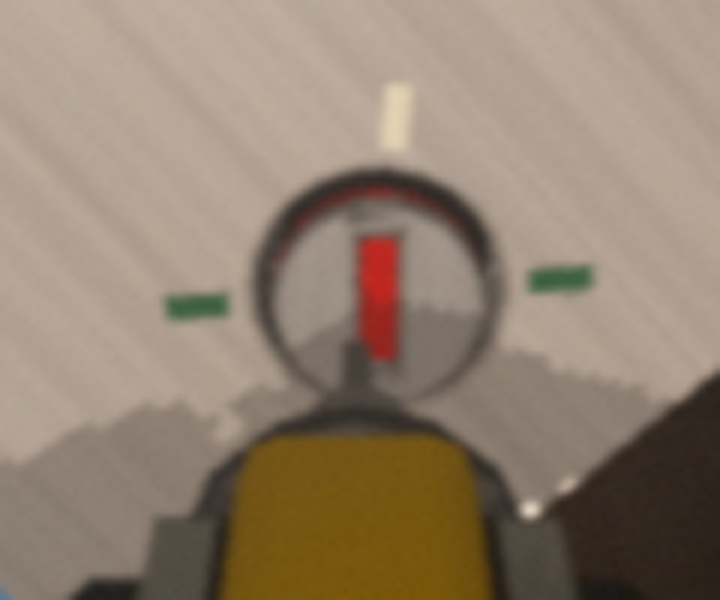

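The slot is clear, with its red floor at crop columns 360–400, rows 235–362 (centre about (380,299)) and leaning about 2° to the lower right. The blade's near end is at column 355, from row 345 down.

Run:
```python
from h import *
KT=cam("wrist"); s=env.get_state(); p=s["tcp_pos"]; q=s["orientation"]
Rt=R.from_quat([q[1],q[2],q[3],q[0]]).as_matrix()
f=lambda x,y:(231+x/6,174+y/6)
tool=lambda w:(Rt.T@(w-p)).round(4)
for n,px,z in [("slot top",(378,235),.061),("slot bot",(382,362),.061),("white",(396,118),.06),("headL",(272,295),.066),("headR",(492,290),.066),("headtop",(380,193),.066),("gL",(197,306),.06),("gR",(560,280),.06)]:
    print(n,tool(atz(KT,f(*px),z)))
g=lambda t:((proj(KT,p+Rt@np.array(t))-[231,174])*6).round()
print("blade near-edge bottom pred",g([.0075,0,.066]),g([.0075,0,.057]),"collar top-near",g([.016,0,.023]),"handle top", g([.016,0,-.024]),g([.016,.01,-.024]),g([.016,-.01,-.024]))
```

```text
slot top [0.0078 0.0026 0.0963]
slot bot [-0.0089  0.0032  0.0963]
white [0.0222 0.0047 0.0973]
headL [ 0.0018 -0.0102  0.0913]
headR [0.0024 0.0163 0.0913]
headtop [0.0146 0.0028 0.0913]
gL [-0.0018 -0.0198  0.0973]
gR [0.0016 0.0252 0.0973]
blade near-edge bottom pred [357. 323.] [357. 354.] collar top-near [358. 406.] handle top [360. 706.] [524. 706.] [195. 706.]
```

```bash
python3 -m pendant '[[-1,0,0.0028,0,-0.03],[-1,0,0,0.008,0],[-1,0,0,0.008,0],[-1,0,0,0.006,0],[-1,0,0,0,0],[-1,0,0,0,0]]'
python3 - <<'E'
from h import *
KT,im=shot("wrist","w4")
s=env.get_state(); p=s["tcp_pos"]; print(p,s["wrist_force"],s["ft_torque"])
x,y=(proj(KT,p-[0,0,.066])-[60,60]).astype(int);print(x,y)
cv2.imwrite("pics/c4.png",cv2.resize(im[y:y+100,x:x+120,::-1],(720,600),interpolation=cv2.INTER_CUBIC))
E
```

```text
clock: 7.98
tcp_pos: [0.5506, -0.0708, 0.1353]
orientation: [0.0, -0.483, 0.875, 0.0]
wrist_force: [-0.4, 0.5, 0.2]
finger_gap: 0.0193
grip_force: 78.0
[ 0.55071745 -0.07080466  0.13549232] [ 0.55069167  0.73552522 -0.22305952] [ 0.0574023  -0.02235693 -0.01413183]
230 178
```

View pics/c4.png

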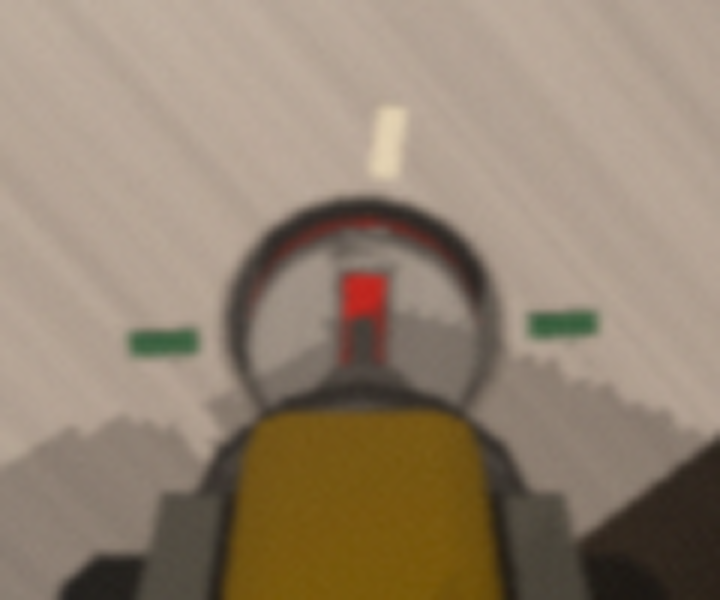

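The blade is centred across the slot (column 362 against 364). Its near end is at row 320 and the red floor's near end at row 272. I'll compare the two along x.

Run:
```python
from h import *
KT=cam("wrist"); s=env.get_state(); p=s["tcp_pos"]; q=s["orientation"]
Rt=R.from_quat([q[1],q[2],q[3],q[0]]).as_matrix()
f=lambda x,y:(230+x/6,178+y/6)
tool=lambda w:(Rt.T@(w-p)).round(4)
for n,px,z in [("slot near floor",(364,272),.061),("slot rim near",(364,262),.066),("blade near",(362,320),p[2]-.066),("white",(388,143),.06),("headtop",(364,232),.066),("gL",(163,342),.06),("gR",(563,324),.06),("headL",(247,325),.066),("headR",(482,325),.066)]:
    print(n,tool(atz(KT,f(*px),z)))
```

```text
slot near floor [0.0076 0.0001 0.0745]
slot rim near [0.0105 0.0001 0.0695]
blade near [ 0.0051 -0.0001  0.066 ]
white [0.0222 0.0027 0.0755]
headtop [0.0139 0.0001 0.0695]
gL [-0.0012 -0.0226  0.0755]
gR [0.001  0.0226 0.0755]
headL [ 0.0032 -0.0127  0.0695]
headR [0.0032 0.013  0.0695]
```

```bash
python3 -m pendant '[[-1,0.0005,0,0.0015,0],[-1,0,0,0.0015,0],[-1,0,0,0.001,0],[-1,0,0,0,0]]'
python3 -m pendant '[[-1,0,0,0.001,0],[-1,0,0,0.001,0],[-1,0,0,0,0]]'
python3 -m pendant '[[-1,0,0,0.001,0],[-1,0,0,0.001,0],[-1,0,0,0,0]]'
```

```text
clock: 8.52
tcp_pos: [0.5502, -0.0711, 0.1312]
orientation: [-0.0, -0.483, 0.875, 0.0]
wrist_force: [0.4, 0.1, -0.6]
finger_gap: 0.019
grip_force: 78.0
clock: 8.9
tcp_pos: [0.5502, -0.0711, 0.1292]
orientation: [-0.0, -0.483, 0.875, 0.0]
wrist_force: [-0.4, -0.5, -0.9]
finger_gap: 0.0191
grip_force: 78.0
clock: 9.28
tcp_pos: [0.5503, -0.0712, 0.1272]
orientation: [0.0, -0.483, 0.875, 0.0]
wrist_force: [1.1, -0.0, -2.1]
finger_gap: 0.0194
grip_force: 78.1
```

```bash
python3 -m pendant '[[-1,0,0,0.001,0],[-1,0,0,0.001,0],[-1,0,0,0,0]]'
python3 -m pendant '[[-1,0,0,0.001,0],[-1,0,0,0.001,0],[-1,0,0,0,0]]'
python3 -m pendant '[[-1,0,0,0.001,0],[-1,0,0,0.001,0],[-1,0,0,0,0]]'
```

```text
clock: 9.65
tcp_pos: [0.5503, -0.0712, 0.1254]
orientation: [0.0, -0.483, 0.875, -0.0]
wrist_force: [0.5, -0.1, 0.5]
finger_gap: 0.0192
grip_force: 78.3
clock: 10.02
tcp_pos: [0.5504, -0.0712, 0.1233]
orientation: [0.0, -0.483, 0.875, -0.0]
wrist_force: [0.2, 0.5, 1.7]
finger_gap: 0.0191
grip_force: 78.4
clock: 10.4
tcp_pos: [0.5503, -0.0712, 0.1213]
orientation: [0.0, -0.483, 0.875, -0.0]
wrist_force: [-0.6, -0.5, 3.2]
finger_gap: 0.0191
grip_force: 78.5
```

```bash
python3 -m pendant '[[-1,0,0,0.001,0],[-1,0,0,0.001,0],[-1,0,0,0.001,0],[-1,0,0,0,0]]'
python3 -m pendant '[[-1,0,0,0.0005,0],[-1,0,0,0.0005,0],[-1,0,0,0,0]]'
python3 -m pendant '[[-1,0,0,0.0005,0],[-1,0,0,0.0005,0],[-1,0,0,0,0]]'
```

```text
clock: 10.9
tcp_pos: [0.5503, -0.0712, 0.1183]
orientation: [0.0, -0.483, 0.875, -0.0]
wrist_force: [-0.0, -0.1, 3.3]
finger_gap: 0.0188
grip_force: 78.6
clock: 11.28
tcp_pos: [0.5503, -0.0712, 0.1173]
orientation: [0.0, -0.483, 0.875, -0.0]
wrist_force: [-0.4, 0.3, 3.6]
finger_gap: 0.0192
grip_force: 78.6
clock: 11.65
tcp_pos: [0.5504, -0.0712, 0.1164]
orientation: [0.0, -0.483, 0.875, -0.0]
wrist_force: [-1.1, 0.2, 3.9]
finger_gap: 0.019
grip_force: 78.7
```

```bash
python3 -m pendant '[[-1,0,0,0.0005,0],[-1,0,0,0,0]]'
python3 -m pendant '[[-1,0,0,0.0005,0],[-1,0,0,0,0]]'
```

```text
clock: 11.9
tcp_pos: [0.5503, -0.0712, 0.1159]
orientation: [0.0, -0.483, 0.875, -0.0]
wrist_force: [-0.3, 0.5, 4.9]
finger_gap: 0.0192
grip_force: 78.7
clock: 12.15
tcp_pos: [0.5504, -0.0712, 0.1155]
orientation: [0.0, -0.483, 0.875, -0.0]
wrist_force: [-0.6, 0.2, 5.4]
finger_gap: 0.0193
grip_force: 78.8
```

```bash
python3 -m pendant '[[-1,0,0,0.0005,0],[-1,0,0,0,0]]'
python3 -m pendant '[[-1,0,0,0.0005,0],[-1,0,0,0,0]]'
```

```text
clock: 12.4
tcp_pos: [0.5504, -0.0712, 0.115]
orientation: [0.0, -0.483, 0.875, -0.0]
wrist_force: [-0.4, 0.4, 4.6]
finger_gap: 0.0195
grip_force: 78.8
clock: 12.65
tcp_pos: [0.5504, -0.0712, 0.1145]
orientation: [0.0, -0.483, 0.875, -0.0]
wrist_force: [-0.6, -0.4, 6.4]
finger_gap: 0.0191
grip_force: 78.9
```

```bash
python3 -m pendant '[[-1,0,0,0.0005,0],[-1,0,0,0,0]]'
python3 -m pendant '[[-1,0,0,0.0005,0],[-1,0,0,0,0]]'
```

```text
clock: 12.9
tcp_pos: [0.5504, -0.0712, 0.114]
orientation: [0.0, -0.483, 0.875, -0.0]
wrist_force: [-0.0, 0.8, 6.8]
finger_gap: 0.0192
grip_force: 78.9
clock: 13.15
tcp_pos: [0.5504, -0.0712, 0.1136]
orientation: [0.0, -0.483, 0.875, -0.0]
wrist_force: [-0.4, 0.1, 5.8]
finger_gap: 0.0194
grip_force: 78.9
```

```bash
python3 -m pendant '[[-1,0,0,0.0005,0],[-1,0,0,0,0]]'
python3 -m pendant '[[-1,0,0,0.0005,0],[-1,0,0,0,0]]'
```

```text
clock: 13.4
tcp_pos: [0.5504, -0.0712, 0.1131]
orientation: [0.0, -0.483, 0.875, -0.0]
wrist_force: [-0.1, -0.2, 6.4]
finger_gap: 0.0191
grip_force: 79.0
clock: 13.65
tcp_pos: [0.5504, -0.0712, 0.1126]
orientation: [0.0, -0.483, 0.875, -0.0]
wrist_force: [-0.4, 0.1, 7.1]
finger_gap: 0.0188
grip_force: 79.0
```

```bash
python3 -m pendant '[[-1,0,0,0.0005,0],[-1,0,0,0,0]]'
python3 -m pendant '[[-1,0,0,0.0005,0],[-1,0,0,0,0]]'
```

```text
clock: 13.9
tcp_pos: [0.5504, -0.0712, 0.1122]
orientation: [0.0, -0.483, 0.875, -0.0]
wrist_force: [-1.0, 0.1, 7.4]
finger_gap: 0.0193
grip_force: 79.0
clock: 14.15
tcp_pos: [0.5504, -0.0712, 0.1119]
orientation: [0.0, -0.483, 0.875, -0.0]
wrist_force: [-1.0, -0.4, 8.5]
finger_gap: 0.019
grip_force: 79.3
```

```bash
python3 -m pendant '[[-1,0,0,0.0003,0],[-1,0,0,0,0]]'
python3 -m pendant '[[-1,0,0,0,0]]' | grep -E "tcp|wrist"
```

```text
clock: 14.4
tcp_pos: [0.5505, -0.0713, 0.1118]
orientation: [0.0, -0.483, 0.875, -0.0]
wrist_force: [-1.5, 0.3, 9.4]
finger_gap: 0.0195
grip_force: 79.5
tcp_pos: [0.5505, -0.0713, 0.1117]
wrist_force: [-1.6, 0.1, 9.1]
```

It feels solid at about 15 mm of travel. Now I turn clockwise while watching the torque.

```bash
cat > st.py <<'E'
from h import *
s=env.get_state(); q=s["orientation"]; m=R.from_quat([q[1],q[2],q[3],q[0]]).as_matrix()
print("turned",round(float(-np.arctan2(m[1,0],m[0,0])),3),"z",s["tcp_pos"].round(4),"F",s["wrist_force"].round(1),"M",s["ft_torque"].round(3),"Mtool",(m.T@s["ft_torque"]).round(3))
E
python3 st.py
python3 -m pendant '[[-1,0,0,0,0.06],[-1,0,0,0,0.06],[-1,0,0,0,0.06],[-1,0,0,0,0]]' >/dev/null; python3 st.py
python3 -m pendant '[[-1,0,0,0,0.06],[-1,0,0,0,0.06],[-1,0,0,0,0.06],[-1,0,0,0,0]]' >/dev/null; python3 st.py
```

```text
turned 2.132 z [ 0.5505 -0.0713  0.1117] F [-1.6  0.1  9.1] M [0.06  0.457 0.006] Mtool [-0.418  0.193 -0.006]
turned 2.313 z [ 0.5506 -0.0712  0.1118] F [-1.5  0.6  8.4] M [0.141 0.366 0.034] Mtool [-0.364  0.143 -0.034]
turned 2.493 z [ 0.5506 -0.0712  0.1118] F [-1.7  0.6  8.7] M [0.128 0.325 0.014] Mtool [-0.299  0.182 -0.014]
```

```bash
python3 -m pendant '[[-1,0,0,0,0.06],[-1,0,0,0,0.06],[-1,0,0,0,0.06],[-1,0,0,0,0]]' >/dev/null; python3 st.py
python3 -m pendant '[[-1,0,0,0,0.06],[-1,0,0,0,0.06],[-1,0,0,0,0.06],[-1,0,0,0,0]]' >/dev/null; python3 st.py
python3 -m pendant '[[-1,0,0,0,0.05],[-1,0,0,0,0.05],[-1,0,0,0,0]]' >/dev/null; python3 st.py
```

```text
turned 2.673 z [ 0.5506 -0.0713  0.1118] F [-1.6 -0.2  9.2] M [0.054 0.343 0.036] Mtool [-0.203  0.281 -0.036]
turned 2.853 z [ 0.5507 -0.0713  0.1118] F [-1.4  0.5  8.8] M [ 0.056  0.336 -0.025] Mtool [-0.15   0.306  0.025]
turned 2.953 z [ 0.5506 -0.0713  0.1118] F [-1.4  1.1  8.8] M [0.042 0.321 0.047] Mtool [-0.102  0.308 -0.047]
```

```bash
python3 -m pendant '[[-1,0,0,0,0.05],[-1,0,0,0,0.05],[-1,0,0,0,0]]' >/dev/null; python3 st.py
python3 -m pendant '[[-1,0,0,0,0.05],[-1,0,0,0,0.05],[-1,0,0,0,0]]' >/dev/null; python3 st.py
python3 -m pendant '[[-1,0,0,0,0.04],[-1,0,0,0,0]]' >/dev/null; python3 st.py
python3 -m pendant '[[-1,0,0,0,0.04],[-1,0,0,0,0]]' >/dev/null; python3 st.py
```

```text
turned 3.053 z [ 0.5506 -0.0713  0.1118] F [-1.3  0.7  8.6] M [0.066 0.37  0.019] Mtool [-0.099  0.362 -0.019]
turned -3.13 z [ 0.5507 -0.0713  0.1118] F [-1.2  0.5  7.9] M [0.022 0.325 0.024] Mtool [-0.018  0.325 -0.024]
turned -3.091 z [ 0.5507 -0.0713  0.1118] F [-1.6  0.6  9. ] M [0.051 0.333 0.048] Mtool [-0.034  0.335 -0.048]
turned -3.051 z [ 0.5507 -0.0713  0.1118] F [-0.4 -0.3  8.6] M [0.023 0.299 0.039] Mtool [ 0.004  0.3   -0.039]
```

```bash
python3 -m pendant '[[-1,0,0,0,0.04],[-1,0,0,0,0]]' >/dev/null; python3 st.py
python3 -m pendant '[[-1,0,0,0,0.04],[-1,0,0,0,0]]' >/dev/null; python3 st.py
python3 -m pendant '[[-1,0,0,0,0.04],[-1,0,0,0,0]]' >/dev/null; python3 st.py
```

```text
turned -3.011 z [ 0.5507 -0.0713  0.1118] F [-0.4  0.4  8.5] M [0.063 0.325 0.037] Mtool [-0.02   0.331 -0.037]
turned -2.97 z [ 0.5507 -0.0714  0.1118] F [-0.6 -0.5  9.3] M [0.014 0.306 0.021] Mtool [ 0.038  0.304 -0.021]
turned -2.931 z [ 0.5507 -0.0713  0.1118] F [-1.7  0.9  9.8] M [0.023 0.302 0.027] Mtool [ 0.041  0.3   -0.027]
```

```bash
python3 -m pendant '[[-1,0,0,0,0.04],[-1,0,0,0,0]]' >/dev/null; python3 st.py
python3 -m pendant '[[-1,0,0,0,0.04],[-1,0,0,0,0]]' >/dev/null; python3 st.py
python3 -m pendant '[[-1,0,0,0,0.04],[-1,0,0,0,0]]' >/dev/null; python3 st.py
```

```text
turned -2.891 z [ 0.5507 -0.0713  0.1118] F [-1.1  0.6  9.8] M [0.021 0.343 0.001] Mtool [ 0.065  0.337 -0.001]
turned -2.851 z [ 0.5506 -0.0714  0.1118] F [-1.5  0.6  8.7] M [-0.033  0.321  0.043] Mtool [ 0.124  0.298 -0.043]
turned -2.811 z [ 0.5507 -0.0714  0.1118] F [-1.1  0.1  9.8] M [-0.001  0.33   0.018] Mtool [ 0.109  0.312 -0.018]
```

```bash
python3 -m pendant '[[-1,0,0,0,0.04],[-1,0,0,0,0]]' >/dev/null; python3 st.py
python3 -m pendant '[[-1,0,0,0,0.04],[-1,0,0,0,0]]' >/dev/null; python3 st.py
python3 -m pendant '[[-1,0,0,0,0.04],[-1,0,0,0,0]]' >/dev/null; python3 st.py
```

```text
turned -2.771 z [ 0.5507 -0.0714  0.1118] F [-1.1 -0.2  8.4] M [-0.008  0.29   0.039] Mtool [ 0.112  0.267 -0.039]
turned -2.731 z [ 0.5507 -0.0714  0.1118] F [-1.1 -0.4  8.7] M [-0.005  0.296  0.01 ] Mtool [ 0.123  0.27  -0.01 ]
turned -2.691 z [ 0.5507 -0.0714  0.1118] F [-1.3 -0.3  8.8] M [0.02  0.359 0.039] Mtool [ 0.139  0.332 -0.039]
```

```bash
python3 -m pendant '[[-1,0,0,0,0.04],[-1,0,0,0,0]]' >/dev/null; python3 st.py
python3 -m pendant '[[-1,0,0,0,0.04],[-1,0,0,0,0]]' >/dev/null; python3 st.py
python3 -m pendant '[[-1,0,0,0,0.04],[-1,0,0,0,0]]' >/dev/null; python3 st.py
```

```text
turned -2.65 z [ 0.5507 -0.0714  0.1118] F [-0.7 -0.1  9.6] M [-0.026  0.302  0.075] Mtool [ 0.166  0.254 -0.076]
turned -2.611 z [ 0.5506 -0.0714  0.1118] F [-1.4  0.4  9.2] M [0.013 0.308 0.022] Mtool [ 0.144  0.272 -0.022]
turned -2.571 z [ 0.5507 -0.0714  0.1118] F [-1.6  0.2  9. ] M [-0.02   0.359  0.037] Mtool [ 0.211  0.291 -0.037]
```

```bash
python3 -m pendant '[[-1,0,0,0,0.04],[-1,0,0,0,0]]' >/dev/null; python3 st.py
python3 -m pendant '[[-1,0,0,0,0.04],[-1,0,0,0,0]]' >/dev/null; python3 st.py
```

```text
turned -2.531 z [ 0.5507 -0.0714  0.1118] F [-1.1  0.7  8.7] M [-0.056  0.34   0.017] Mtool [ 0.241  0.246 -0.018]
turned -2.491 z [ 0.5507 -0.0714  0.1118] F [-1.9 -0.4  9.5] M [-0.051  0.307  0.007] Mtool [ 0.227  0.214 -0.007]
```

```bash
python3 -m pendant '[[-1,0,0,0,0.04],[-1,0,0,0,0]]' >/dev/null; python3 st.py
python3 -m pendant '[[-1,0,0,0,0.04],[-1,0,0,0,0]]' >/dev/null; python3 st.py
```

```text
turned -2.45 z [ 0.5506 -0.0714  0.1118] F [-1.3 -0.4  8.8] M [-0.022  0.355  0.076] Mtool [ 0.243  0.26  -0.076]
turned -2.41 z [ 0.5506 -0.0715  0.1118] F [-1.5  0.3  8.4] M [-0.11   0.385  0.067] Mtool [ 0.339  0.213 -0.067]
```

```bash
for i in 1 2; do python3 -m pendant '[[-1,0,0,0,0]]' >/dev/null; python3 st.py; done
python3 -m pendant '[[-1,0,0,0,0.03],[-1,0,0,0,0]]' >/dev/null; python3 st.py;  python3 -m pendant '[[-1,0,0,0,0]]' >/dev/null; python3 st.py
```

```text
turned -2.411 z [ 0.5506 -0.0714  0.1118] F [-1.3 -0.3  8.8] M [-0.051  0.353  0.029] Mtool [ 0.273  0.229 -0.029]
turned -2.411 z [ 0.5506 -0.0715  0.1118] F [-1.4 -0.   8.7] M [-0.072  0.426  0.003] Mtool [ 0.338  0.269 -0.004]
turned -2.381 z [ 0.5506 -0.0714  0.1118] F [-1.9  0.1  9.2] M [-0.045  0.391  0.052] Mtool [ 0.302  0.252 -0.052]
turned -2.381 z [ 0.5507 -0.0715  0.1118] F [-1.7  0.3  8.4] M [-0.076  0.36  -0.001] Mtool [0.303 0.209 0.001]
```

```bash
python3 -m pendant '[[-1,0,0,0,0.03],[-1,0,0,0,0]]' >/dev/null; python3 st.py
python3 -m pendant '[[-1,0,0,0,0.03],[-1,0,0,0,0]]' >/dev/null; python3 st.py
```

```text
turned -2.351 z [ 0.5507 -0.0715  0.1118] F [-2.5  0.5  8.2] M [-0.12   0.312  0.033] Mtool [ 0.306  0.134 -0.033]
turned -2.321 z [ 0.5506 -0.0714  0.1118] F [-2.   0.   8.5] M [-0.056  0.394  0.036] Mtool [ 0.326  0.227 -0.036]
```

```bash
python3 -m pendant '[[-1,0,0,0,0.03],[-1,0,0,0,0]]' >/dev/null; python3 st.py
python3 -m pendant '[[-1,0,0,0,0.03],[-1,0,0,0,0]]' >/dev/null; python3 st.py
```

```text
turned -2.291 z [ 0.5506 -0.0715  0.1118] F [-1.4  0.3  8.8] M [-0.079  0.318  0.04 ] Mtool [ 0.291  0.15  -0.041]
turned -2.261 z [ 0.5507 -0.0715  0.1118] F [-1.4  0.3  8.2] M [-0.008  0.328  0.072] Mtool [ 0.258  0.202 -0.073]
```

```bash
python3 -m pendant '[[-1,0,0,0,0.03],[-1,0,0,0,0]]' >/dev/null; python3 st.py
python3 -m pendant '[[-1,0,0,0,0.03],[-1,0,0,0,0]]' >/dev/null; python3 st.py
```

```text
turned -2.231 z [ 0.5506 -0.0715  0.1118] F [-1.6  0.3  8. ] M [-0.069  0.355  0.107] Mtool [ 0.322  0.163 -0.107]
turned -2.201 z [ 0.5508 -0.0714  0.1118] F [-0.4 -0.1  8.8] M [0.034 0.286 0.023] Mtool [ 0.211  0.196 -0.023]
```

```bash
python3 -m pendant '[[-1,0,0,0,0.03],[-1,0,0,0,0]]' >/dev/null; python3 st.py
python3 -m pendant '[[-1,0,0,0,0]]' >/dev/null; python3 st.py
```

```text
turned -2.171 z [ 0.5508 -0.0713  0.1118] F [-0.9  0.9  9. ] M [0.032 0.231 0.097] Mtool [ 0.172  0.157 -0.097]
turned -2.171 z [ 0.5508 -0.0713  0.1118] F [-0.4  0.6  7.8] M [0.011 0.23  0.077] Mtool [ 0.184  0.139 -0.077]
```

```bash
python3 -m pendant '[[-1,0,0,0,0.025],[-1,0,0,0,0]]' >/dev/null; python3 st.py
for i in 1 2; do python3 -m pendant '[[-1,0,0,0,0]]' >/dev/null; python3 st.py; done
```

```text
turned -2.146 z [ 0.5508 -0.0713  0.1118] F [-0.7  1.   7.8] M [0.083 0.185 0.085] Mtool [ 0.109  0.171 -0.085]
turned -2.146 z [ 0.5508 -0.0713  0.1118] F [-0.5  1.   9. ] M [0.072 0.254 0.132] Mtool [ 0.174  0.199 -0.132]
turned -2.146 z [ 0.5509 -0.0713  0.1118] F [-0.3 -0.1  8.9] M [0.059 0.174 0.068] Mtool [ 0.114  0.144 -0.068]
```

The torque has risen to about 0.09 N m and the lateral force has shifted, so this should be the stop. I'll ease off and check that the stud follows.

```bash
for i in 1 2 3; do python3 -m pendant '[[-1,0,0,-0.0005,0],[-1,0,0,-0.0005,0],[-1,0,0,0,0]]' >/dev/null; python3 st.py; done
```

```text
turned -2.146 z [ 0.5508 -0.0714  0.1123] F [-0.1 -0.9  5.2] M [-0.153 -0.123  0.143] Mtool [-0.02  -0.195 -0.144]
turned -2.146 z [ 0.5507 -0.0713  0.1131] F [ 2.2 -0.4  4.6] M [-0.185 -0.419  0.078] Mtool [-0.251 -0.383 -0.078]
turned -2.146 z [ 0.5506 -0.0713  0.1142] F [ 1.3 -1.4  4.4] M [-0.203 -0.55   0.089] Mtool [-0.352 -0.47  -0.089]
```

```bash
for i in 1 2 3 4 5; do python3 -m pendant '[[-1,0,0,-0.0005,0],[-1,0,0,-0.0005,0],[-1,0,0,0,0]]' >/dev/null; python3 st.py; done
```

```text
turned -2.146 z [ 0.5505 -0.0713  0.1152] F [ 3.  -0.8  4.4] M [-0.203 -0.759  0.08 ] Mtool [-0.526 -0.583 -0.08 ]
turned -2.146 z [ 0.5504 -0.0712  0.1161] F [ 4.1 -1.6  2.8] M [-0.338 -0.851  0.114] Mtool [-0.53  -0.746 -0.114]
turned -2.146 z [ 0.5503 -0.0712  0.117 ] F [ 3.3 -1.4  2.5] M [-0.288 -1.057  0.094] Mtool [-0.73  -0.816 -0.094]
turned -2.146 z [ 0.5503 -0.0712  0.1181] F [ 4.4 -2.2  2.5] M [-0.3   -0.983  0.147] Mtool [-0.662 -0.786 -0.147]
turned -2.146 z [ 0.5503 -0.0712  0.1191] F [ 4.  -1.2  2.2] M [-0.327 -1.056  0.102] Mtool [-0.708 -0.848 -0.102]
```

The stud has followed the key up more than 7 mm, so it is in the catch. I'll unwind the torque a little and withdraw.

```bash
python3 -m pendant '[[-1,0,0,0,-0.04],[-1,0,0,0,-0.04],[-1,0,0,0,0]]' >/dev/null; python3 st.py
for i in 1 2 3 4; do python3 -m pendant '[[-1,0,0,-0.0005,0],[-1,0,0,-0.0005,0],[-1,0,0,0,0]]' >/dev/null; python3 st.py; done
```

```text
turned -2.225 z [ 0.55   -0.0711  0.1191] F [ 3.1 -1.6  3.1] M [-0.364 -0.705  0.038] Mtool [-0.338 -0.718 -0.038]
turned -2.226 z [ 0.55   -0.0712  0.12  ] F [ 3.  -2.3  3.7] M [-0.282 -0.605 -0.008] Mtool [-0.308 -0.592  0.008]
turned -2.226 z [ 0.5501 -0.0712  0.1209] F [ 2.2 -0.8  3.9] M [-0.314 -0.545  0.001] Mtool [-0.241 -0.581 -0.001]
turned -2.226 z [ 0.5497 -0.0708  0.1215] F [ 1.5 -0.4 -1.5] M [-0.136 -0.468  0.02 ] Mtool [-0.288 -0.393 -0.02 ]
turned -2.226 z [ 0.5495 -0.0708  0.1226] F [ 1.   0.5 -1.8] M [ 0.238 -0.11   0.005] Mtool [-0.232  0.122 -0.005]
```

```bash
python3 -m pendant '[[-1,0,0,-0.006,0],[-1,0,0,-0.01,0],[-1,0,0,-0.01,0],[-1,0,0,-0.01,0],[-1,0,0,0,-0.149],[-1,0,0,0,-0.149],[-1,0,0,0,-0.149],[-1,0,0,0,-0.149]]'|grep tcp
python3 -m pendant '[[-1,0,0,0,-0.149],[-1,0,0,0,-0.149],[-1,0,0,0,-0.149],[-1,0,0,0,-0.151],[-1,0,0,0,0],[-1,0,0,0,0]]'|grep -E "tcp|ori"
python3 st.py
python3 - <<'E'
from h import *
KT,im=shot("wrist","w5")
x,y=230,150
cv2.imwrite("pics/c5.png",cv2.resize(im[100:380,150:430,::-1],(600,600),interpolation=cv2.INTER_CUBIC))
E
```

```text
tcp_pos: [0.5504, -0.0713, 0.1597]
tcp_pos: [0.5504, -0.0712, 0.1593]
orientation: [0.0, -0.137, 0.991, -0.0]
turned 2.866 z [ 0.5504 -0.0712  0.1593] F [ 0.1 -0.4 -0.6] M [ 0.011 -0.003 -0.04 ] Mtool [-0.009 -0.006  0.04 ]
```

View pics/c5.png

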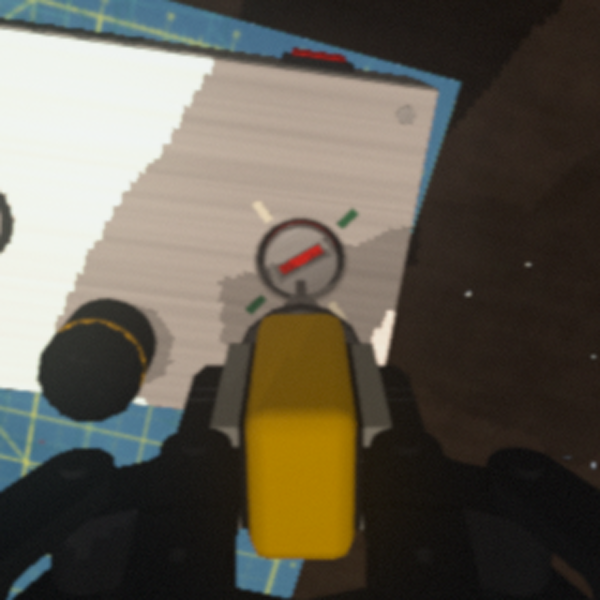

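The stud is now lower with its slot near the green direction. The key is still upright in the grip, the blade's near end is where it was before (about image row 232), and the pot is untouched. I'll take the key back to the stand.

```bash
python3 -m pendant '[[-1,-0.0066,0.038,0,0],[-1,-0.0066,0.038,0,0],[-1,-0.0066,0.038,0,0],[-1,-0.0067,0.038,0,0],[-1,-0.0067,0.038,0,0],[-1,-0.0068,0.0383,0,0],[-1,0,0,0,0],[-1,0,0,0,0]]'|grep tcp
python3 -m pendant '[[-1,0,0,0.014,0],[-1,0,0,0.014,0],[-1,0,0,0.008,0],[-1,0,0,0,0]]'; python3 st.py
python3 -m pendant '[[-1,0,0,0.006,0],[-1,0,0,0.006,0],[-1,0,0,0,0]]'; python3 st.py
```

```text
tcp_pos: [0.526, 0.1592, 0.159]
clock: 33.33
tcp_pos: [0.5252, 0.1589, 0.1217]
orientation: [-0.001, -0.138, 0.99, 0.0]
wrist_force: [-0.5, -0.7, -0.0]
finger_gap: 0.0192
grip_force: 78.4
turned 2.864 z [0.5252 0.1589 0.1217] F [-0.5 -0.7 -0. ] M [ 0.03   0.045 -0.006] Mtool [-0.041  0.035  0.006]
clock: 33.7
tcp_pos: [0.5256, 0.1593, 0.1105]
orientation: [-0.0, -0.139, 0.99, 0.0]
wrist_force: [0.5, -0.4, -0.3]
finger_gap: 0.0191
grip_force: 78.4
turned 2.863 z [0.5256 0.1593 0.1105] F [ 0.5 -0.4 -0.3] M [0.013 0.04  0.019] Mtool [-0.023  0.035 -0.019]
```

```bash
python3 -m pendant '[[-1,-0.0008,0,0.008,0],[-1,0,0,0.008,0],[-1,0,0,0.008,0],[-1,0,0,0.004,0],[-1,0,0,0.001,0],[-1,0,0,0,0]]'|grep tcp; python3 st.py
python3 -m pendant '[[-1,0,0,0.001,0],[-1,0,0,0.001,0],[-1,0,0,0,0]]'|grep tcp; python3 st.py
```

```text
tcp_pos: [0.5269, 0.1595, 0.0821]
turned 2.863 z [0.5269 0.1595 0.0821] F [ 0.9 -0.6 -1.3] M [-0.01   0.032 -0.054] Mtool [0.001 0.033 0.054]
tcp_pos: [0.5268, 0.1595, 0.08]
turned 2.863 z [0.5268 0.1595 0.08  ] F [ 0.2 -0.2 -0.8] M [-0.036  0.038 -0.032] Mtool [0.025 0.046 0.032]
```

```bash
python3 -m pendant '[[-1,0,0,0.001,0],[-1,0,0,0.0005,0],[-1,0,0,0,0]]'|grep tcp; python3 st.py
python3 -m pendant '[[-0.4,0,0,0,0],[-0.2,0,0,0,0],[0.1,0,0,0,0],[0.4,0,0,0,0],[0.7,0,0,0,0],[1,0,0,0,0],[1,0,0,0,0],[1,0,0,0,0]]'
python3 -m pendant '[[1,0,0,-0.01,0],[1,0,0,-0.02,0],[1,0,0,-0.03,0],[1,0,0,-0.03,0],[1,0,0,-0.03,0],[1,0,0,-0.03,0],[1,0,0,0,0],[1,0,0,0,0]]'
python3 - <<'E'
from h import *
KT,im=shot("wrist","w6")
x,y=(proj(KT,[.526,.16,.08])-[70,70]).astype(int)
a=cv2.resize(im[y:y+140,x:x+140,::-1],(400,400),interpolation=cv2.INTER_CUBIC)
KS,si=shot("side","s6")
u,v=(proj(KS,[.526,.16,.06])-[60,60]).astype(int); u=max(u,0);v=max(v,0)
b=cv2.resize(si[v:v+120,u:u+120,::-1],(400,400),interpolation=cv2.INTER_CUBIC)
cv2.imwrite("pics/c6.png",np.hstack([a,b]))
E
```

```text
tcp_pos: [0.5267, 0.1595, 0.0784]
turned 2.863 z [0.5267 0.1595 0.0784] F [ 0.4  0.1 -1.8] M [0.036 0.011 0.028] Mtool [-0.038  0.    -0.028]
clock: 36.2
tcp_pos: [0.5268, 0.1596, 0.0785]
orientation: [0.0, -0.139, 0.99, 0.0]
wrist_force: [0.3, 0.0, 0.6]
finger_gap: 0.0853
grip_force: 0.0
clock: 37.2
tcp_pos: [0.5266, 0.1595, 0.2283]
orientation: [-0.0, -0.139, 0.99, 0.0]
wrist_force: [-1.1, -0.1, -0.1]
finger_gap: 0.0856
grip_force: 0.0
```

View pics/c6.png

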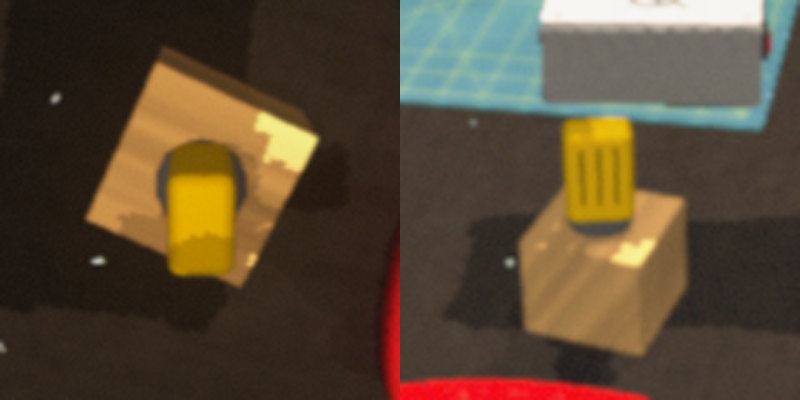

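The key stands upright with its collar on the stand (left crop about (202,215), right crop about (598,180)). The stud was seen lowered and turned, and the gripper is clear, so I'm handing in.

```bash
python3 -c "
from workcell import env
print(env.hand_in())"
```

```text
the job is handed in; nothing more can be done
None
```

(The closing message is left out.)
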